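Unlock the board rack and hang the painting things up

TASK

Clear up after the painting class: flip the rack's ratchet pawl right over clear of the teeth and draw the toothed locking bar fully out of the boards, then hang every board that is in the rack, and the water pot, by its handle on the hooks of the rail. When all of them hang, push the bar fully home again and flip the pawl back down into its teeth. Leave the glass jar, the ink jar and the paint box as they are.

Things in the scene. Friction and masses are not known exactly. Their poses are not given: they have to be found in the camera images.
- bar (a joint): travel of the toothed steel locking bar along the rack's +y, m: 0 = fully home (through the handle holes of all boards in the rack), 0.16 = fully withdrawn, at its stop, clear of all boards. 1.5 N of friction; stays where left. Teeth on top, pitch 16 mm: with the pawl down it can be pushed home, clicking, but not drawn out. Bar 12 mm wide, 14 mm high with teeth, 100 mm above the table
- pawl (a joint): angle of the ratchet pawl, rad: 0 = down in the teeth (up to 0.2 on top of a tooth), growing as its free end is lifted and swung over towards the bar's grip plate; past about 1.7 it falls over of itself onto its stop at 2.1 and stays there, clear of the bar; short of that it drops back into the teeth. Light: under 1 N at the pin
- pawl_pin (a point): middle of the free part of the pawl's lift pin, a round steel pin 10 mm in diameter, sticking out sideways to the rack's -x, free for 20 mm either side of this point; parallel to the hinge axis. It moves on a circle of 36 mm radius about pawl_pivot. Frame turns with the pawl
- pawl_pivot (a point): point on the pawl's hinge axis beside the pin, 124 mm above the table. Axes are the rack's: x across it (the hinge axis), y along the bar, the way it is withdrawn, z up. With the pawl down the pin lies 36 mm to -y of the pivot and 2 mm above it; it swings up over the top towards +y
- bar_grip (a point): grip point on the black upright plate at the bar's outer end: plate 30 mm (x) by 10 mm (y, along the bar) by 59 mm high, its top 15 mm above this point. Axes as the rack's; the bar is drawn out towards +y
- board1_mid (a point): centre of plywood board 1 (may be absent): 10 mm thick (y), 130 tall (z), 90 wide (x), its top part a 64 mm wide handle with a hole 40 mm wide, 34 high, under a top bar 22 mm high; top edge 65 mm above this point. At first upright in one of the rack's slots (43 mm deep, 3 mm play, 55 mm apart along the bar), bottom 12 mm above the table, the toothed bar through its hole
- board1_hang (a point): middle of the upper edge of board 1's handle hole (the underside of its top bar), 43 mm above its centre; this edge rests on the hook. The hole reaches 34 mm down from here. Axes as the board's
- board2_mid (a point): centre of plywood board 2 (may be absent): 10 mm thick (y), 130 tall (z), 90 wide (x), its top part a 64 mm wide handle with a hole 40 mm wide, 34 high, under a top bar 22 mm high; top edge 65 mm above this point. At first upright in one of the rack's slots (43 mm deep, 3 mm play, 55 mm apart along the bar), bottom 12 mm above the table, the toothed bar through its hole
- board2_hang (a point): middle of the upper edge of board 2's handle hole (the underside of its top bar), 43 mm above its centre; this edge rests on the hook. The hole reaches 34 mm down from here. Axes as the board's
- board3_mid (a point): centre of plywood board 3 (may be absent): 10 mm thick (y), 130 tall (z), 90 wide (x), its top part a 64 mm wide handle with a hole 40 mm wide, 34 high, under a top bar 22 mm high; top edge 65 mm above this point. At first upright in one of the rack's slots (43 mm deep, 3 mm play, 55 mm apart along the bar), bottom 12 mm above the table, the toothed bar through its hole
- board3_hang (a point): middle of the upper edge of board 3's handle hole (the underside of its top bar), 43 mm above its centre; this edge rests on the hook. The hole reaches 34 mm down from here. Axes as the board's
- pot_mid (a point): centre of the aluminium water pot, standing on the table: cup 68 mm across and 62 mm high, with a stiff flat handle over the mouth, 130 mm tall in all; the handle's top bar is 10 mm thick (its y), 68 mm long (x), 22 mm high; its top edge is 65 mm above this point
- pot_hang (a point): middle of the underside of the pot's handle bar, 43 mm above its centre; 56 mm wide and 46 mm high opening below it. Axes as the pot's
- hook1 (a point): steel hook 1 of the fixed wooden hook rail (4 hooks 110 mm apart): top of its level 8 mm rod, half-way along. The rod points to this point's -x, towards the robot; 40 mm out it ends in a tip rising to 12 mm above this point; the rail's wooden bar is 32 mm behind (+x), its top 1 mm above. z up, y along the rail. Handles hang with their flat faces square to the rod
- hook2 (a point): steel hook 2 of the fixed wooden hook rail (4 hooks 110 mm apart): top of its level 8 mm rod, half-way along. The rod points to this point's -x, towards the robot; 40 mm out it ends in a tip rising to 12 mm above this point; the rail's wooden bar is 32 mm behind (+x), its top 1 mm above. z up, y along the rail. Handles hang with their flat faces square to the rod
- hook3 (a point): steel hook 3 of the fixed wooden hook rail (4 hooks 110 mm apart): top of its level 8 mm rod, half-way along. The rod points to this point's -x, towards the robot; 40 mm out it ends in a tip rising to 12 mm above this point; the rail's wooden bar is 32 mm behind (+x), its top 1 mm above. z up, y along the rail. Handles hang with their flat faces square to the rod
- hook4 (a point): steel hook 4 of the fixed wooden hook rail (4 hooks 110 mm apart): top of its level 8 mm rod, half-way along. The rod points to this point's -x, towards the robot; 40 mm out it ends in a tip rising to 12 mm above this point; the rail's wooden bar is 32 mm behind (+x), its top 1 mm above. z up, y along the rail. Handles hang with their flat faces square to the rod
- jar_rim (a point): centre of the rim of the empty glass rinsing jar (80 mm across, 100 mm high) standing by; leave alone
- paintbox: white watercolour box with round pans, 110 x 230 x 18 mm, origin centre of its underside; leave alone
- inkpot_c (a point): centre of a small capped amber ink jar (60 mm across, 70 mm high); leave alone
Mind the look-alikes: they are no part of the job. What is shaped like the part that bears board1_mid but black or blue is not meant.

How it is judged:
On the way, in this order (a step that is already met when the one before it is completed fails the run):
1. the pawl is flipped over onto its stop, the bar not yet drawn out (value of joint pawl above 1.9 rad and value of joint bar below 0.03 m), for 0.2 s.
2. the bar is fully withdrawn (value of joint bar above 0.152 m), for 0.2 s.
3. every board and the pot hang on hooks, the bar still out (((distance between board1_hang and hook1 below 0.032 m and z of board1_hang in the frame of hook1 below 0.009 m) or (distance between board1_hang and hook2 below 0.032 m and z of board1_hang in the frame of hook2 below 0.009 m) or (distance between board1_hang and hook3 below 0.032 m and z of board1_hang in the frame of hook3 below 0.009 m) or (distance between board1_hang and hook4 below 0.032 m and z of board1_hang in the frame of hook4 below 0.009 m)) and ((distance between board2_hang and hook1 below 0.032 m and z of board2_hang in the frame of hook1 below 0.009 m) or (distance between board2_hang and hook2 below 0.032 m and z of board2_hang in the frame of hook2 below 0.009 m) or (distance between board2_hang and hook3 below 0.032 m and z of board2_hang in the frame of hook3 below 0.009 m) or (distance between board2_hang and hook4 below 0.032 m and z of board2_hang in the frame of hook4 below 0.009 m)) and ((distance between board3_hang and hook1 below 0.032 m and z of board3_hang in the frame of hook1 below 0.009 m) or (distance between board3_hang and hook2 below 0.032 m and z of board3_hang in the frame of hook2 below 0.009 m) or (distance between board3_hang and hook3 below 0.032 m and z of board3_hang in the frame of hook3 below 0.009 m) or (distance between board3_hang and hook4 below 0.032 m and z of board3_hang in the frame of hook4 below 0.009 m)) and ((distance between pot_hang and hook1 below 0.032 m and z of pot_hang in the frame of hook1 below 0.009 m) or (distance between pot_hang and hook2 below 0.032 m and z of pot_hang in the frame of hook2 below 0.009 m) or (distance between pot_hang and hook3 below 0.032 m and z of pot_hang in the frame of hook3 below 0.009 m) or (distance between pot_hang and hook4 below 0.032 m and z of pot_hang in the frame of hook4 below 0.009 m)) and value of joint bar above 0.1 m), for 0.3 s.
At the end, for the whole second after the job is handed in: Every present board and the pot hangs on some hook (underside of its handle bar within 32 mm of the hook's middle point and not more than 9 mm above it), the bar is home (within 8 mm) and the pawl is down in the teeth (below 0.25 rad) (((distance between board1_hang and hook1 below 0.032 m and z of board1_hang in the frame of hook1 below 0.009 m) or (distance between board1_hang and hook2 below 0.032 m and z of board1_hang in the frame of hook2 below 0.009 m) or (distance between board1_hang and hook3 below 0.032 m and z of board1_hang in the frame of hook3 below 0.009 m) or (distance between board1_hang and hook4 below 0.032 m and z of board1_hang in the frame of hook4 below 0.009 m)) and ((distance between board2_hang and hook1 below 0.032 m and z of board2_hang in the frame of hook1 below 0.009 m) or (distance between board2_hang and hook2 below 0.032 m and z of board2_hang in the frame of hook2 below 0.009 m) or (distance between board2_hang and hook3 below 0.032 m and z of board2_hang in the frame of hook3 below 0.009 m) or (distance between board2_hang and hook4 below 0.032 m and z of board2_hang in the frame of hook4 below 0.009 m)) and ((distance between board3_hang and hook1 below 0.032 m and z of board3_hang in the frame of hook1 below 0.009 m) or (distance between board3_hang and hook2 below 0.032 m and z of board3_hang in the frame of hook2 below 0.009 m) or (distance between board3_hang and hook3 below 0.032 m and z of board3_hang in the frame of hook3 below 0.009 m) or (distance between board3_hang and hook4 below 0.032 m and z of board3_hang in the frame of hook4 below 0.009 m)) and ((distance between pot_hang and hook1 below 0.032 m and z of pot_hang in the frame of hook1 below 0.009 m) or (distance between pot_hang and hook2 below 0.032 m and z of pot_hang in the frame of hook2 below 0.009 m) or (distance between pot_hang and hook3 below 0.032 m and z of pot_hang in the frame of hook3 below 0.009 m) or (distance between pot_hang and hook4 below 0.032 m and z of pot_hang in the frame of hook4 below 0.009 m)) and value of joint bar below 0.008 m and value of joint pawl below 0.25 rad); the robot touches nothing.
It fails at once if the glass jar is shoved (4 cm) or tipped (distance of jar_rim from where it was at the start of the episode above 0.04 m or angle between jar_rim's own z axis and vertical above 0.5 rad).
It fails at once if the paint box is shoved (4 cm) (distance of paintbox from where it was at the start of the episode above 0.04 m).
It fails at once if the ink jar is shoved (4 cm) or tipped (distance of inkpot_c from where it was at the start of the episode above 0.04 m or angle between inkpot_c's own z axis and vertical above 0.5 rad).
Of board1, board2, board3 only 2 to 3 are there at a start; the rules pass over those that are not, and their reading is None.
At some moment in a run one of pot may be knocked a few centimetres aside while the robot is not near it.
It also fails if it takes over 210 s, if anything falls off the work surface, if the arm or the gripper's body presses on something with over 40 N, if the wrist force passes 120 N, or if a joint passes its speed limit or range.

ROBOT

A 7-joint arm with a two-finger parallel gripper is mounted at the origin on the work surface. World frame = base frame: x ahead of the robot, y to its left, z up, the work surface at z = 0. Lengths are in m, angles in rad, forces in N, time in s.
With the tool pointing down it reaches from about 0.35 to 0.9 m from the base axis. Payload 8.1 kg.
Tool frame: the origin (TCP) lies between the finger pads; the fingertips stand ahead of it and the grasp point (between the pads) is the TCP (arm.nose_length is the z of the fingertips in the tool frame, in m); z points along the fingers, y is the line along which they close (so a half turn about z gives the same grasp; the last joint's range is limited). The gripper opens to 92 mm and grips with 3 to 60 N. Pads are 19 mm wide; open, the fingers measure 130 mm over their backs; the gripper's body (75 mm by 190 mm) begins 47 mm behind the grasp point.
Start: joints at [-1.304, 0.434, 0.025, 1.573, -0.012, 1.134, -0.075], TCP at [0.226, 0.583, 0.246] pointing down, gripper open.
Joint ranges: [-2.62, 2.62], [-0.44, 2.09], [-1.27, 1.32], [0.08, 2.57], [-1.32, 4.46], [0.12, 2], [-2.74, 2.74]. Speed limits (rad/s): [2.22, 2.22, 3.01, 3.01, 3.14, 3.14, 3.14].

INTERFACE

Orientations are given as a rotation vector (axis times angle).
In Python, from cell import sensors, optics, arm gives the robot as it stands.
- The arm moves only by the tool arm_command, never from a script. Its argument "deltas" is one flat list of numbers, 7 for each row, row after row: the turn, a rotation vector about the world's x, y, z as a fraction of full scale, then the shift along the world's x, y, z as a fraction of full scale, then the finger opening in mm, from 0 to 91.8. In form: [wx, wy, wz, dx, dy, dz, fingers, wx, wy, wz, dx, dy, dz, fingers, ...]. A call has 1 to 20 rows; each row is the pose to reach, as a shift and turn from the pose commanded when the call began; what a row does not reach only later rows make up. Full scale, the value 1, is 1 m for a shift and 90 degrees for a turn. A row lasts 1/10 s, in which the tool goes at most 50 mm and 8.59 degrees, less where a joint would pass 70% of its speed; a pose out of reach is approached as far as the arm can. A call with a number of a shift or a turn outside -1 to 1 is refused whole. A call with a gripper value outside its range is refused whole. The fingers move at their own pace and stop on an object; "force" is the grip in N (left out, the last holds). Time passes only in rows, so rows that repeat a pose let the fingers close. It gives the time, the measured TCP pose, the force, the opening and the grip force at its end, in the units of the state.
- sensors.observe(): the state, without advancing time (a new reading comes with each control period).
- optics.get_image(name): name is "side" or "top"; returns the picture (420x560x3 uint8, blue, green, red); there is no depth.
- optics.calibration(name): a dict with "camera_matrix" (3x3 intrinsics, pixels), "D" ([k1, k2, p1, p2, k3] as OpenCV has them; the pictures are not rectified), "rvec" (rotation vector, rad) and "tvec" (3), from world to camera coordinates, as OpenCV has them. Camera axes: x right, y down, z forward; pixel columns grow to the right and rows downward; lengths in m; the calibration is good to about 2 mm. A picture is of the moment at which its call begins. calibration takes no time and is no camera call.
- arm.sign_off(): hands the job in; it is judged then, once.
The state is a dict: "clock": time; "joints": joint angles; "dq": joint speeds; "joint_efforts": joint torques, N m; "position": TCP position; "ee_rot": TCP orientation; "force": force on the tool from outside, world axes, zero at the start; "ft_torque": the same for the moment, N m; "width": opening from 0.0 (shut) to 1.0 (fully open); "gripper_force": force on a finger pad.
Only numpy, scipy, OpenCV 4.12 (cv2) and the standard library are available. Lean on these libraries where they do the work, as an engineer would, in place of code of your own. Each camera call takes 0.05 s, during which the arm holds its last target. There are 200 camera calls.

## Working session

There is one attempt and no reset: what is moved stays moved. The work goes in short steps, Python scripts to look and compute and a tool call to move; the robot and the scene stay as the last step left them, time stands still between calls to the robot, and variables do not carry over. Pictures are saved under pics/ and viewed, at most 14 in all, crops included, and the job is handed in when it is done.

Besides the shell and the picture viewer there is one more tool, called after "Request:" as a command line: name --argument value ..., lists and objects as JSON in quotes. arm_command: Moves the arm, as the interface text tells. Its arguments: {"type":"object","properties":{"deltas":{"type":"array","items":{"type":"number"}},"force":{"type":"number"}},"required":["deltas"]}

```bash
ls; mkdir -p pics; cat > h.py <<'E'
import numpy as np, cv2
from cell import sensors, optics, arm
def cal(n):
    c=optics.calibration(n); return [np.array(c[k],float) for k in("camera_matrix","D","rvec","tvec")]
def ray(n,u,v):
    K,D,r,t=cal(n); R=cv2.Rodrigues(r)[0]
    p=cv2.undistortPoints(np.array([[[u,v]]],float),K,D)[0,0]
    return (-R.T@t.reshape(3)), R.T@np.array([p[0],p[1],1])
def atz(n,u,v,z):
    o,d=ray(n,u,v); return o+d*(z-o[2])/d[2]
def proj(n,P):
    K,D,r,t=cal(n); return cv2.projectPoints(np.array(P,float).reshape(-1,3),r,t,K,D)[0][:,0]
def tri(a,b):
    # a=(u,v) side, b=(u,v) top
    o1,d1=ray("side",*a);o2,d2=ray("top",*b)
    A=np.stack([d1,-d2],1);s=np.linalg.lstsq(A,o2-o1,rcond=None)[0]
    p,q=o1+d1*s[0],o2+d2*s[1]; return (p+q)/2,np.linalg.norm(p-q)
def snap(n,f,crop=None,k=1):
    im=optics.get_image(n); cv2.imwrite("pics/full_"+f,im)
    if crop: x,y,w,h=crop; im=im[y:y+h,x:x+w]
    cv2.imwrite("pics/"+f,cv2.resize(im,None,fx=k,fy=k,interpolation=cv2.INTER_CUBIC))
E
python3 - <<'E'
from h import *
snap("side","s0.png",None,1.42); snap("top","t0.png",None,1.42)
for n in("side","top"):
    o,d=ray(n,280,210); print(n,o,d)
print(sensors.observe(),arm.nose_length)
E
```

```text
pics
side [ 0.10665186 -0.91244066  0.9584148 ] [ 0.30029372  0.71729897 -0.62894944]
top [0.37480132 0.03505519 1.5839174 ] [ 0.11831482  0.00806675 -0.99305657]
{'clock': 0.1, 'joints': array([-1.30360368,  0.43513926,  0.02497306,  1.57396799, -0.01158802,
        1.13398533, -0.0750958 ]), 'dq': array([-0.00168648, -0.001607  ,  0.00052207, -0.00144237,  0.00206336,
       -0.00016081,  0.00058618]), 'joint_efforts': array([ 2.47585922e-03, -6.69122887e+01,  9.87821706e-01, -3.15148079e+01,
       -6.04988309e-02,  3.74541362e-02,  4.99267639e-05]), 'position': array([0.2257901 , 0.58235274, 0.24504689]), 'ee_rot': array([-5.77634981e-01, -3.08791356e+00,  2.12082995e-03]), 'force': array([ 0.92170805, -0.4502522 ,  1.03708692]), 'ft_torque': array([ 0.0052286 , -0.00662291,  0.01296432]), 'gripper_force': 0.0, 'width': 0.9968232125890211} 0.019
```

View pics/s0.png

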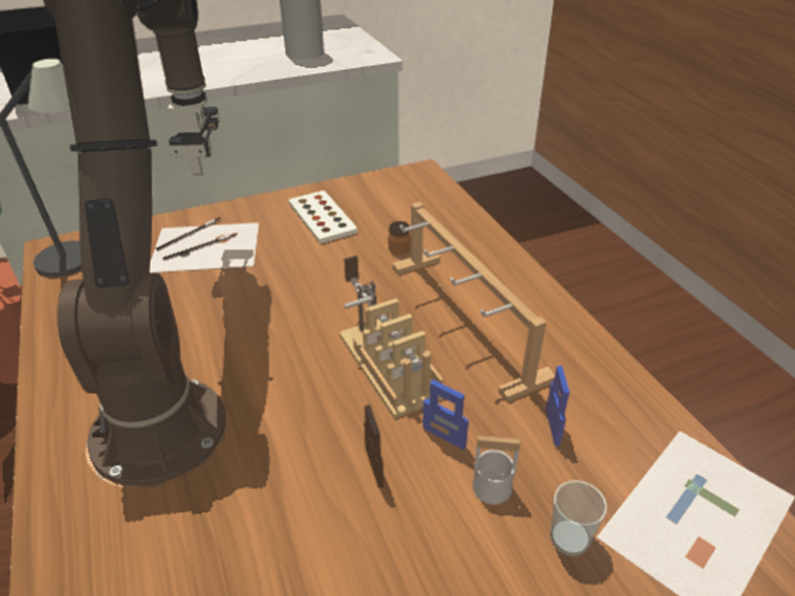

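View pics/t0.png

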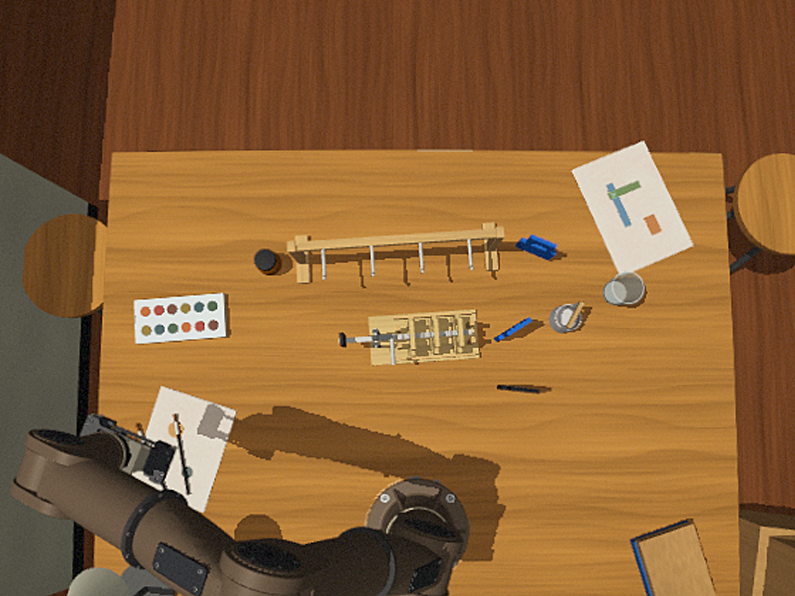

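The side view shows the rack at about (390,360), the rail and its hooks at (485,280), and the pot at (495,470). The blue boards at (445,412) and (557,405) and the black one at (373,445) are decoys. The top view shows the rack at (425,337), with the grip plate at (343,340) and the pawl pin at (392,350). Next: close crops.

```bash
python3 - <<'E'
from h import *
a=cv2.imread("pics/full_s0.png");b=cv2.imread("pics/full_t0.png")
cv2.imwrite("pics/s1.png",cv2.resize(a[165:300,230:400],None,fx=4.4,fy=4.4,interpolation=cv2.INTER_CUBIC))
cv2.imwrite("pics/t1.png",cv2.resize(b[150:270,195:355],None,fx=5,fy=5,interpolation=cv2.INTER_CUBIC))
E
```

```text
(no output)
```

View pics/s1.png

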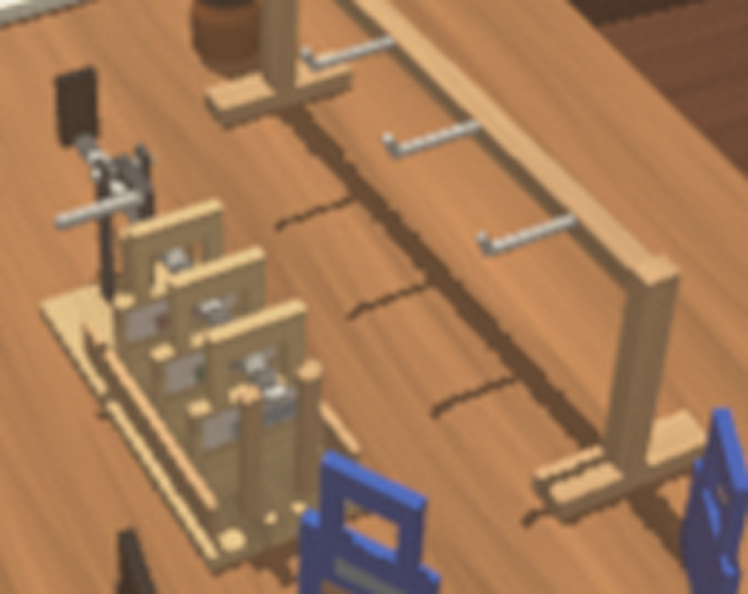

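View pics/t1.png

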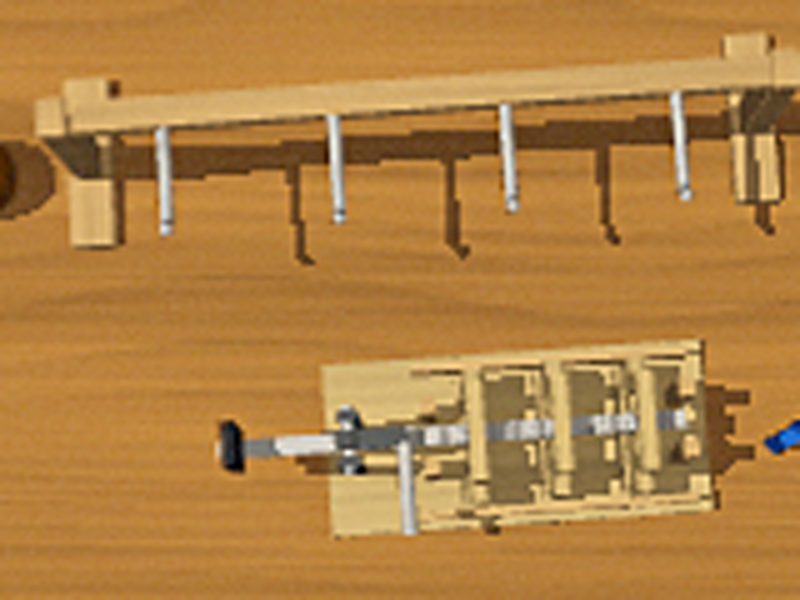

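The crops show three wooden boards in the rack, with handle tops in the top crop at x≈478, 562 and 647. The four look-alikes (two blue, one black, and the board on the floor) are excluded. The pawl pin runs from (404,445) to (409,530) in the top crop, and the grip plate is at (232,447). Next: triangulate.

```bash
python3 - <<'E'
from h import *
np.set_printoptions(precision=4,suppress=True)
S=lambda u,v:(230+u/4.4,165+v/4.4)
T=lambda u,v:(195+u/5,150+v/5)
def tt(n,s,t): 
    p,e=tri(S(*s),T(*t)); print(n,p,round(e,4))
tt("tip2",(306,52),(339,217)); tt("tip3",(389,140),(513,207)); tt("tip4",(485,240),(686,195))
tt("root2",(390,42),(334,115));tt("root3",(476,127),(507,105));tt("root4",(572,219),(677,93))
tt("pin end",(60,222),(409,531)); tt("pin in",(140,197),(404,450))
tt("grip top L",(57,78),(240,468)); tt("grip top R",(94,68),(240,424))
for i,(a,b,c,d) in enumerate([((125,228),(481,500),(221,204),(474,368)),((168,285),(565,493),(264,250),(560,362)),((212,334),(652,488),(305,305),(643,357))]):
    tt(f"b{i} L",a,b); tt(f"b{i} R",c,d)
# pot in full scaled pics
s=1/1.42
for n,a,b in [("pot bar L",(478,438),(562,327)),("pot bar R",(519,441),(581,303))]:
    p,e=tri((a[0]*s,a[1]*s),(b[0]*s,b[1]*s));print(n,p,e)
for n,q,z in [("jar",(624,288),.1),("ink",(266,262),.07),("blue",(515,330),.1),("black",(522,388),.1),("blue2",(538,246),.1)]: print(n,atz("top",q[0]*s,q[1]*s,z))
E
```

```text
tip2 [0.5951 0.101  0.1768] 0.0
tip3 [ 0.6022 -0.0091  0.1764] 0.0009
tip4 [ 0.6112 -0.119   0.1745] 0.0022
root2 [0.6626 0.1055 0.1639] 0.0012
root3 [ 0.6696 -0.0054  0.1643] 0.0006
root4 [ 0.6775 -0.1143  0.1659] 0.0006
pin end [0.399  0.0566 0.1251] 0.0011
pin in [0.4534 0.0593 0.1262] 0.0056
grip top L [0.4372 0.1633 0.159 ] 0.0002
grip top R [0.4646 0.1637 0.1595] 0.001
b0 L [0.4224 0.0092 0.1479] 0.0095
b0 R [0.4998 0.0162 0.1383] 0.0068
b1 L [ 0.4284 -0.045   0.1418] 0.012
b1 R [ 0.5045 -0.0393  0.141 ] 0.0049
b2 L [ 0.4328 -0.1007  0.1466] 0.0147
b2 R [ 0.5081 -0.093   0.1377] 0.0051
pot bar L [ 0.4865 -0.3346  0.1127] 0.005245085290811425
pot bar R [ 0.5394 -0.376   0.1264] 0.0019115853406149403
jar [ 0.5774 -0.4868  0.1   ]
ink [0.6422 0.3645 0.07  ]
blue [ 0.4778 -0.2263  0.1   ]
black [ 0.3437 -0.2408  0.1   ]
blue2 [ 0.6768 -0.2842  0.1   ]
```

```bash
python3 - <<'E'
from h import *
np.set_printoptions(precision=4,suppress=True)
T=lambda u,v:(195+u/5,150+v/5)
for n,q,z in [("pin end",(409,531),.126),("pin in",(404,447),.126),("plate L",(232,470),.159),("plate R",(232,424),.159),
 ("bar out",(260,447),.107),("bar tail",(690,416),.107),("b0",(478,434),.142),("b1",(562,428),.142),("b2",(647,423),.142),("hinge L",(350,472),.124),("hinge R",(347,408),.124),
 ("tip1",(165,232),.18),("root1",(160,128),.167)]: print(n,atz("top",*T(*q),z))
E
```

```text
pin end [0.3985 0.0567 0.126 ]
pin in [0.4527 0.0602 0.126 ]
plate L [0.436  0.1683 0.159 ]
plate R [0.4651 0.1687 0.159 ]
bar out [0.4534 0.155  0.107 ]
bar tail [ 0.4745 -0.1273  0.107 ]
b0 [0.4603 0.0125 0.142 ]
b1 [ 0.4643 -0.0413  0.142 ]
b2 [ 0.4676 -0.0958  0.142 ]
hinge L [0.4365 0.0951 0.124 ]
hinge R [0.478  0.0973 0.124 ]
tip1 [0.5848 0.2105 0.18  ]
root1 [0.654  0.2165 0.167 ]
```

Request:
arm_command --deltas '[0,0,0.07,0.03,-0.05,0,40,0,0,0.14,0.06,-0.1,0,40,0,0,0.21,0.09,-0.15,0,40,0,0,0.28,0.12,-0.2,0,40,0,0,0.28,0.14,-0.25,0,40,0,0,0.28,0.16,-0.3,0,24,0,0,0.28,0.17,-0.34,0,24,0,0,0.28,0.18,-0.38,0,24,0,0,0.28,0.19,-0.42,0,24,0,0,0.28,0.19,-0.46,0,24,0,0,0.28,0.19,-0.5,0,24,0,0,0.28,0.19,-0.52,0,24,0,0,0.28,0.19,-0.52,0,24,0,0,0.28,0.19,-0.52,0,24]' --force 6

```text
clock: 1.5
position: [0.4158, 0.063, 0.2457]
ee_rot: [0.109, -3.14, -0.001]
force: [0.1, 0.7, -0.5]
width: 0.262
gripper_force: 0.0
```

Request:
arm_command --deltas '[0,0,0,0,-0.005,-0.04,24,0,0,0,0,-0.005,-0.08,24,0,0,0,0,-0.005,-0.11,24,0,0,0,0,-0.005,-0.12,24,0,0,0,0,-0.005,-0.12,24,0,0,0,0,-0.005,-0.12,24]'

```text
clock: 2.1
position: [0.4167, 0.0585, 0.1266]
ee_rot: [-0.111, 3.139, 0.001]
force: [0.6, 0.1, -0.1]
width: 0.26
gripper_force: 0.0
```

```bash
python3 - <<'E'
from h import *
a=optics.get_image("side")[165:300,230:400]
b=optics.get_image("top")[170:250,220:320]
a=cv2.resize(a,(500,397),interpolation=cv2.INTER_CUBIC);b=cv2.resize(b,None,fx=3,fy=397/80,interpolation=cv2.INTER_CUBIC)
cv2.imwrite("pics/c1.png",np.hstack([a,b]))
E
```

```text
(no output)
```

View pics/c1.png

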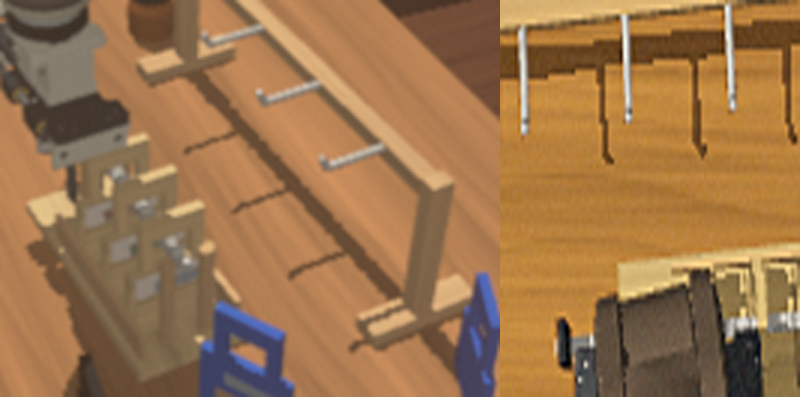

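The gripper hides the pin. It is at the computed pose with no contact force, so I'll close on the pin.

Request:
arm_command --deltas '[0,0,0,0,0,0,2,0,0,0,0,0,0,2,0,0,0,0,0,0,2,0,0,0,0,0,0,2,0,0,0,0,0,0,2,0,0,0,0,0,0,2]' --force 6

```text
clock: 2.8
position: [0.4164, 0.0585, 0.1262]
ee_rot: [-0.111, 3.138, 0.002]
force: [-0.2, 6.5, 5.3]
width: 0.107
gripper_force: 6.0
```

Request:
arm_command --deltas '[0,0,0,0,0.001,0.007,2,0,0,0,0,0.0035,0.014,2,0,0,0,-0.0005,0.0075,0.02,2,0,0,0,-0.001,0.0125,0.025,2,0,0,0,-0.0015,0.018,0.0295,2,0,0,0,-0.002,0.025,0.032,2,0,0,0,-0.0025,0.032,0.034,2,0,0,0,-0.003,0.039,0.034,2,0,0,0,-0.003,0.046,0.0325,2,0,0,0,-0.0035,0.051,0.0305,2,0,0,0,-0.0035,0.051,0.0305,2,0,0,0,-0.0035,0.051,0.0305,2]'

```text
clock: 4.0
position: [0.4121, 0.1091, 0.1561]
ee_rot: [0.111, -3.139, -0.0]
force: [-0.1, 1.6, 2.2]
width: 0.105
gripper_force: 6.0
```

Request:
arm_command --deltas '[0,0,0,0,0,0,24,0,0,0,0,0,0,24,0,0,0,0,0,0,24,0,0,0,0,0,0.03,24,0,0,0,0,0,0.07,24,0,0,0,0,0.02,0.1,24,0,0,0,-0.02,0.06,0.15,24,0,0,0,-0.05,0.1,0.2,24,0,0,0,-0.09,0.14,0.24,24,0,0,0,-0.09,0.14,0.24,24]'

```text
clock: 5.0
position: [0.3245, 0.2456, 0.3938]
ee_rot: [-0.109, 3.139, 0.0]
force: [1.4, 0.6, -0.2]
width: 0.261
gripper_force: 0.0
```

```bash
python3 - <<'E'
from h import *
a=optics.get_image("side");b=optics.get_image("top")
cv2.imwrite("pics/full_s2.png",a);cv2.imwrite("pics/full_t2.png",b)
a=cv2.resize(a[170:290,225:345],(396,396),interpolation=cv2.INTER_CUBIC);b=cv2.resize(b[190:270,230:310],(396,396),interpolation=cv2.INTER_CUBIC)
cv2.imwrite("pics/c2.png",np.hstack([a,b]))
E
```

```text
(no output)
```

View pics/c2.png

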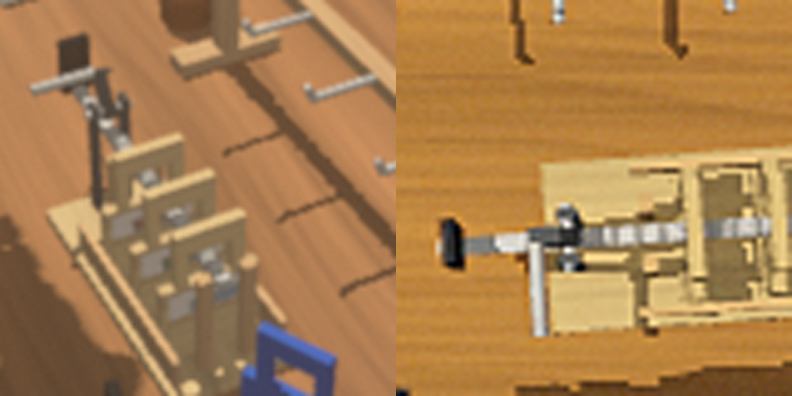

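Request:
arm_command --deltas '[0,0,0,0.04,-0.025,-0.02,32,0,0,0,0.08,-0.05,-0.04,32,0,0,0,0.12,-0.075,-0.08,32,0,0,0,0.128,-0.079,-0.12,32,0,0,0,0.128,-0.079,-0.16,32,0,0,0,0.128,-0.079,-0.2,32,0,0,0,0.128,-0.079,-0.23,32,0,0,0,0.128,-0.079,-0.252,32,0,0,0,0.128,-0.079,-0.252,32,0,0,0,0.128,-0.079,-0.252,2,0,0,0,0.128,-0.079,-0.252,2,0,0,0,0.128,-0.079,-0.252,2,0,0,0,0.128,-0.079,-0.252,2,0,0,0,0.128,-0.079,-0.252,2,0,0,0,0.128,-0.079,-0.252,2]' --force 20

```text
clock: 6.6
position: [0.4541, 0.1715, 0.1416]
ee_rot: [-0.117, 3.136, 0.01]
force: [-0.7, 18.5, -10.6]
width: 0.107
gripper_force: 20.0
```

Request:
arm_command --deltas '[0,0,0,-0.001,0.02,0,2,0,0,0,-0.003,0.04,0,2,0,0,0,-0.004,0.06,0,2,0,0,0,-0.006,0.08,0,2,0,0,0,-0.007,0.1,0,2,0,0,0,-0.008,0.12,0,2,0,0,0,-0.01,0.14,0,2,0,0,0,-0.011,0.155,0,2,0,0,0,-0.011,0.163,0,2,0,0,0,-0.011,0.163,0,2,0,0,0,-0.011,0.163,0,2]'

```text
clock: 7.7
position: [0.4427, 0.3302, 0.1413]
ee_rot: [-0.111, 3.139, 0.003]
force: [-2.5, 1.9, 5.2]
width: 0.108
gripper_force: 20.0
```

Request:
arm_command --deltas '[0,0,0,0,0.004,0,2,0,0,0,0,0.004,0,2,0,0,0,0,0.004,0,2]'

```text
clock: 8.0
position: [0.4427, 0.3315, 0.1412]
ee_rot: [0.108, -3.139, 0.002]
force: [-4.8, -5.5, 9.9]
width: 0.107
gripper_force: 20.0
```

Request:
arm_command --deltas '[0,0,0,0,-0.003,0,30,0,0,0,0,-0.003,0,30,0,0,0,0,-0.003,0,30,0,0,0,0,-0.003,0.04,30,0,0,0,0,-0.003,0.08,30,0,0,0,0.003,-0.04,0.105,30,0,0,0,0.006,-0.08,0.105,30,0,0,0,0.01,-0.13,0.105,30,0,0,0,0.014,-0.18,0.105,30,0,0,0,0.018,-0.23,0.105,30,0,0,0,0.022,-0.28,0.105,30,0,0,0,0.0245,-0.31,0.105,30,0,0,0,0.0245,-0.3245,0.105,30,0,0,0,0.0245,-0.3245,0.105,30,0,0,0,0.0245,-0.3245,0.105,30,0,0,0,0.0245,-0.3245,0.105,30]' --force 30

```text
clock: 9.6
position: [0.4672, 0.01, 0.2452]
ee_rot: [0.113, -3.14, -0.001]
force: [0.4, 0.2, -0.1]
width: 0.33
gripper_force: 0.0
```

```bash
python3 - <<'E'
from h import *
a=optics.get_image("side")
cv2.imwrite("pics/c3.png",cv2.resize(a[120:310,210:400],(596,596),interpolation=cv2.INTER_CUBIC))
E
```

```text
(no output)
```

View pics/c3.png

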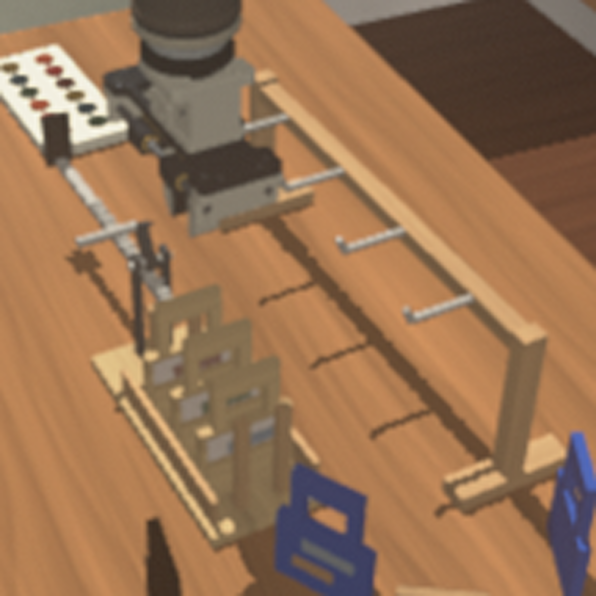

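The bar is fully out and all handle holes are free; the pawl is over. Now to grasp the first board.

Request:
arm_command --deltas '[0,0,0,-0.003,0.0025,-0.04,30,0,0,0,-0.003,0.0025,-0.08,30,0,0,0,-0.003,0.0025,-0.104,30,0,0,0,-0.003,0.0025,-0.104,30,0,0,0,-0.003,0.0025,-0.104,30,0,0,0,-0.003,0.0025,-0.104,2,0,0,0,-0.003,0.0025,-0.104,2,0,0,0,-0.003,0.0025,-0.104,2,0,0,0,-0.003,0.0025,-0.104,2,0,0,0,-0.003,0.0025,-0.104,2,0,0,0,-0.003,0.0025,-0.104,2]' --force 30

```text
clock: 10.75
position: [0.4649, 0.0118, 0.1422]
ee_rot: [-0.11, 3.138, 0.002]
force: [-1.3, 2.7, 8.2]
width: 0.11
gripper_force: 30.0
```

Request:
arm_command --deltas '[0,0,0,0,0,0.02,2,0,0,0,0,0,0.06,2,0,0,0,0,0,0.1,2,0,0,0,0,0,0.14,2,0,0,-0.09,0.01,0.02,0.16,2,0,0,-0.18,0.02,0.04,0.16,2,0,0,-0.27,0.03,0.06,0.16,2,0,0,-0.36,0.04,0.08,0.16,2,0,0,-0.45,0.05,0.1,0.16,2,0,0,-0.54,0.055,0.12,0.16,2,0,0,-0.63,0.06,0.14,0.16,2,0,0,-0.72,0.065,0.16,0.15,2,0,0,-0.81,0.07,0.18,0.13,2,0,0,-0.9,0.075,0.19,0.11,2,0,0,-0.97,0.079,0.195,0.09,2,0,0,-1,0.079,0.195,0.065,2,0,0,-1,0.079,0.195,0.065,2,0,0,-1,0.079,0.195,0.065,2]'

```text
clock: 12.55
position: [0.543, 0.2058, 0.2065]
ee_rot: [-2.141, -2.299, 0.002]
force: [1.3, 0.1, -0.4]
width: 0.11
gripper_force: 29.9
```

```bash
python3 - <<'E'
from h import *
a=optics.get_image("side")
cv2.imwrite("pics/c4.png",cv2.resize(a[110:260,220:410],(760,600),interpolation=cv2.INTER_CUBIC))
o=sensors.observe();print(o["joints"],o["position"])
E
```

```text
[-0.7805937   0.41591006  0.45475591  1.76097043 -0.21075151  1.01211667
 -0.17618449] [0.54361484 0.20592596 0.20731418]
```

View pics/c4.png

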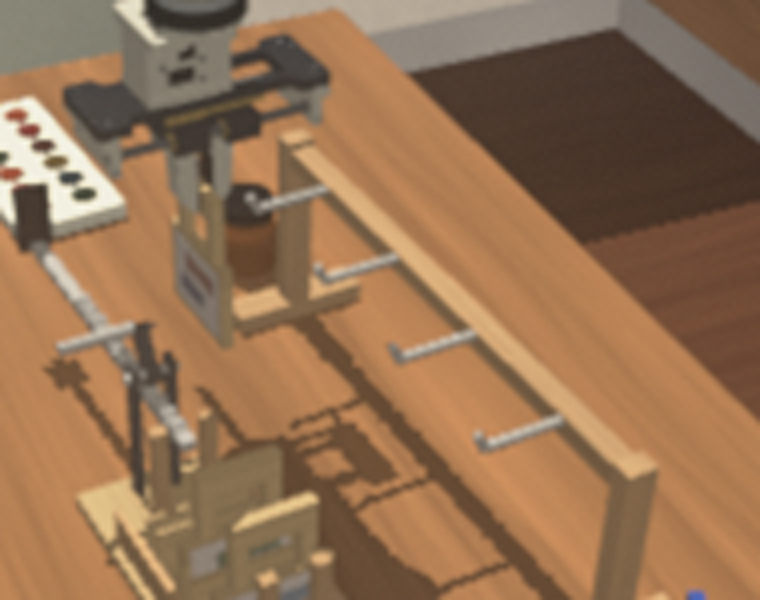

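The board is held square before hook 1 (tip at (255,205)). Insert.

Request:
arm_command --deltas '[0,0,0,0.015,0.001,0,2,0,0,0,0.03,0.003,0,2,0,0,0,0.045,0.004,0,2,0,0,0,0.06,0.005,0,2,0,0,0,0.0755,0.0065,0,2,0,0,0,0.0755,0.0065,0,2,0,0,0,0.0755,0.0065,0,2]'

```text
clock: 13.3
position: [0.619, 0.2123, 0.2073]
ee_rot: [2.142, 2.298, 0.002]
force: [-0.3, -0.9, -1.3]
width: 0.104
gripper_force: 30.0
```

Request:
arm_command --deltas '[0,0,0,0,0,-0.005,2,0,0,0,0,0,-0.01,2,0,0,0,0,0,-0.015,2,0,0,0,0,0,-0.019,2,0,0,0,0,0,-0.019,2,0,0,0,0,0,-0.019,2]'

```text
clock: 13.9
position: [0.6184, 0.2127, 0.1903]
ee_rot: [-2.142, -2.297, -0.003]
force: [-10.5, -2.5, 27.0]
width: 0.104
gripper_force: 30.0
```

Request:
arm_command --deltas '[0,0,0,0,0,0.001,24,0,0,0,0,0,0.001,24,0,0,0,0,0,0.001,24,0,0,0,0,0,0.03,24,0,0,0,0,0,0.06,24,0,0,0.09,-0.01,-0.02,0.07,24,0,0,0.18,-0.025,-0.04,0.07,24,0,0,0.27,-0.04,-0.065,0.07,24,0,0,0.36,-0.055,-0.09,0.07,24,0,0,0.45,-0.07,-0.115,0.07,30,0,0,0.54,-0.085,-0.14,0.07,30,0,0,0.63,-0.1,-0.165,0.07,30,0,0,0.72,-0.115,-0.19,0.07,30,0,0,0.81,-0.13,-0.215,0.07,30,0,0,0.9,-0.14,-0.24,0.07,30,0,0,0.98,-0.15,-0.254,0.07,30,0,0,1,-0.15,-0.254,0.07,30,0,0,1,-0.15,-0.254,0.07,30,0,0,1,-0.15,-0.254,0.07,30]'

```text
clock: 15.8
position: [0.4687, -0.0412, 0.257]
ee_rot: [0.108, -3.139, -0.0]
force: [0.2, 0.0, -0.5]
width: 0.326
gripper_force: 0.0
```

```bash
python3 - <<'E'
from h import *
a=optics.get_image("side")
cv2.imwrite("pics/c5.png",cv2.resize(a[110:310,210:410],(600,600),interpolation=cv2.INTER_CUBIC))
E
```

```text
(no output)
```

View pics/c5.png

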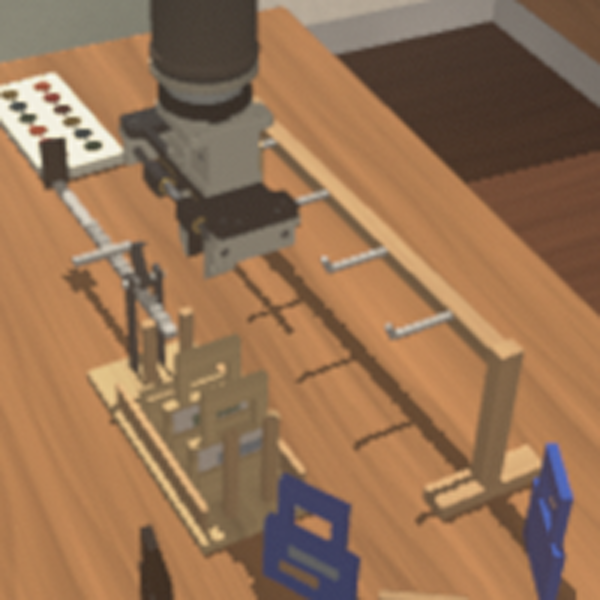

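The first board is behind the gripper but its hanging shadow shows at (262,300). Next, board at (210,370).

Request:
arm_command --deltas '[0,0,0,-0.001,0,-0.04,30,0,0,0,-0.001,0,-0.08,30,0,0,0,-0.001,0,-0.115,30,0,0,0,-0.001,0,-0.115,30,0,0,0,-0.001,0,-0.115,30,0,0,0,-0.001,0,-0.115,2,0,0,0,-0.001,0,-0.115,2,0,0,0,-0.001,0,-0.115,2,0,0,0,-0.001,0,-0.115,2,0,0,0,-0.001,0,-0.115,2,0,0,0,-0.001,0,-0.115,2]' --force 30

```text
clock: 16.95
position: [0.4685, -0.0411, 0.1434]
ee_rot: [-0.11, 3.137, 0.001]
force: [-1.8, 1.1, 8.0]
width: 0.105
gripper_force: 30.0
```

Request:
arm_command --deltas '[0,0,0,0,0,0.02,2,0,0,0,0,0,0.06,2,0,0,0,0,0,0.1,2,0,0,0,0,0,0.14,2,0,0,-0.09,0.01,0.02,0.16,2,0,0,-0.18,0.02,0.03,0.16,2,0,0,-0.27,0.03,0.045,0.16,2,0,0,-0.36,0.04,0.06,0.16,2,0,0,-0.45,0.05,0.075,0.16,2,0,0,-0.54,0.055,0.09,0.16,2,0,0,-0.63,0.06,0.1,0.16,2,0,0,-0.72,0.065,0.11,0.15,2,0,0,-0.81,0.07,0.12,0.13,2,0,0,-0.9,0.075,0.13,0.11,2,0,0,-0.97,0.0835,0.139,0.09,2,0,0,-1,0.0835,0.139,0.066,2,0,0,-1,0.0835,0.139,0.066,2,0,0,-1,0.0835,0.139,0.066,2]'

```text
clock: 18.75
position: [0.551, 0.0973, 0.2087]
ee_rot: [-2.141, -2.299, 0.001]
force: [-0.2, 0.4, -1.5]
width: 0.105
gripper_force: 30.0
```

Request:
arm_command --deltas '[0,0,0,0.015,0.001,0,2,0,0,0,0.03,0.002,0,2,0,0,0,0.045,0.003,0,2,0,0,0,0.06,0.004,0,2,0,0,0,0.075,0.005,0,2,0,0,0,0.075,0.005,0,2,0,0,0,0.075,0.005,0,2]'

```text
clock: 19.45
position: [0.6264, 0.1022, 0.2094]
ee_rot: [2.142, 2.298, 0.002]
force: [-0.4, -0.4, -0.1]
width: 0.102
gripper_force: 30.0
```

Request:
arm_command --deltas '[0,0,0,0,0,-0.005,2,0,0,0,0,0,-0.01,2,0,0,0,0,0,-0.015,2,0,0,0,0,0,-0.019,2,0,0,0,0,0,-0.019,2,0,0,0,0,0,-0.019,2]'

```text
clock: 20.05
position: [0.626, 0.1026, 0.1916]
ee_rot: [-2.142, -2.298, -0.002]
force: [-9.8, -1.7, 22.9]
width: 0.106
gripper_force: 30.0
```

Request:
arm_command --deltas '[0,0,0,0,0,0.001,24,0,0,0,0,0,0.001,24,0,0,0,0,0,0.001,24,0,0,0,0,0,0.03,24,0,0,0,0,0,0.06,24,0,0,0.09,-0.01,-0.02,0.067,24,0,0,0.18,-0.025,-0.04,0.067,24,0,0,0.27,-0.04,-0.06,0.067,24,0,0,0.36,-0.055,-0.08,0.067,24,0,0,0.45,-0.07,-0.1,0.067,30,0,0,0.54,-0.085,-0.12,0.067,30,0,0,0.63,-0.1,-0.14,0.067,30,0,0,0.72,-0.115,-0.16,0.067,30,0,0,0.81,-0.13,-0.18,0.067,30,0,0,0.9,-0.145,-0.19,0.067,30,0,0,0.98,-0.154,-0.1985,0.067,30,0,0,1,-0.154,-0.1985,0.067,30,0,0,1,-0.154,-0.1985,0.067,30,0,0,1,-0.154,-0.1985,0.067,30]'

```text
clock: 21.95
position: [0.4723, -0.0958, 0.2561]
ee_rot: [0.108, -3.14, -0.0]
force: [1.1, 1.2, -0.6]
width: 0.329
gripper_force: 0.0
```

```bash
python3 - <<'E'
from h import *
a=optics.get_image("side")
cv2.imwrite("pics/c6.png",cv2.resize(a[110:310,210:410],(600,600),interpolation=cv2.INTER_CUBIC))
E
```

```text
(no output)
```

View pics/c6.png

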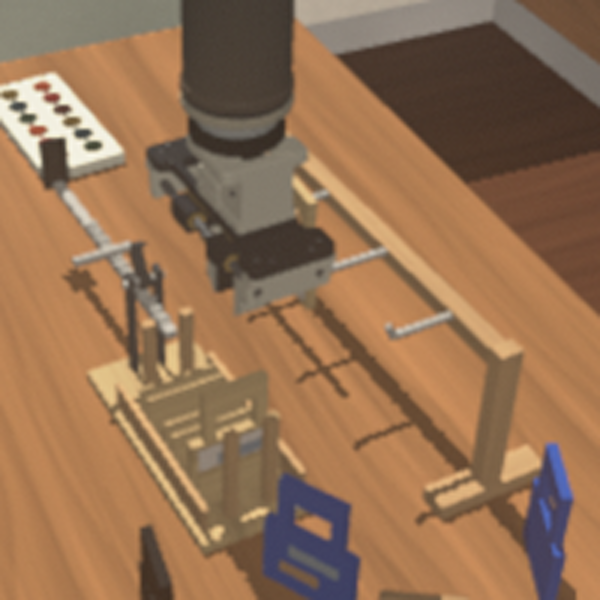

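```bash
python3 - <<'E'
from h import *
S=lambda u,v:(230+u/4.4,165+v/4.4)
T=lambda u,v:(195+u/5,150+v/5)
print(tri(S(310,368),T(688,395)),tri(S(248,395),T(690,440)))
E
```

```text
(array([ 0.49033942, -0.12580833,  0.11943655]), np.float64(0.006282513542941325)) (array([ 0.45599918, -0.12579614,  0.11121182]), np.float64(0.005265830866295947))
```

Request:
arm_command --deltas '[0,0,0,0,0,-0.04,24,0,0,0,0,0,-0.08,24,0,0,0,0,0,-0.113,24,0,0,0,0,0,-0.113,24,0,0,0,0,0,-0.113,24,0,0,0,0,0,-0.113,2,0,0,0,0,0,-0.113,2,0,0,0,0,0,-0.113,2,0,0,0,0,0,-0.113,2,0,0,0,0,0,-0.113,2,0,0,0,0,0,-0.113,2]' --force 30

```text
clock: 23.1
position: [0.4734, -0.0957, 0.1448]
ee_rot: [-0.11, 3.137, 0.0]
force: [-0.1, 1.1, 8.7]
width: 0.101
gripper_force: 30.0
```

Request:
arm_command --deltas '[0,0,0,0,0,0.02,2,0,0,0,0,0,0.06,2,0,0,0,0,0,0.1,2,0,0,0,0,0,0.14,2,0,0,-0.09,0.01,0.01,0.16,2,0,0,-0.18,0.02,0.02,0.16,2,0,0,-0.27,0.03,0.03,0.16,2,0,0,-0.36,0.04,0.04,0.16,2,0,0,-0.45,0.05,0.05,0.16,2,0,0,-0.54,0.055,0.055,0.16,2,0,0,-0.63,0.06,0.06,0.16,2,0,0,-0.72,0.065,0.065,0.15,2,0,0,-0.81,0.07,0.07,0.13,2,0,0,-0.9,0.08,0.075,0.11,2,0,0,-0.97,0.086,0.083,0.09,2,0,0,-1,0.086,0.083,0.066,2,0,0,-1,0.086,0.083,0.066,2,0,0,-1,0.086,0.083,0.066,2]'

```text
clock: 24.9
position: [0.5581, -0.0131, 0.21]
ee_rot: [-2.141, -2.299, 0.0]
force: [0.7, -0.1, -0.3]
width: 0.107
gripper_force: 30.0
```

Request:
arm_command --deltas '[0,0,0,0.015,0.001,0,2,0,0,0,0.03,0.002,0,2,0,0,0,0.045,0.003,0,2,0,0,0,0.06,0.004,0,2,0,0,0,0.075,0.005,0,2,0,0,0,0.075,0.005,0,2,0,0,0,0.075,0.005,0,2]'

```text
clock: 25.6
position: [0.6334, -0.0083, 0.2105]
ee_rot: [2.141, 2.298, 0.001]
force: [0.4, -1.1, -0.0]
width: 0.106
gripper_force: 30.0
```

Request:
arm_command --deltas '[0,0,0,0,0,-0.005,2,0,0,0,0,0,-0.01,2,0,0,0,0,0,-0.015,2,0,0,0,0,0,-0.019,2,0,0,0,0,0,-0.019,2,0,0,0,0,0,-0.019,2]'

```text
clock: 26.2
position: [0.633, -0.0082, 0.1928]
ee_rot: [2.142, 2.297, 0.002]
force: [-9.9, -0.2, 23.5]
width: 0.104
gripper_force: 30.1
```

Request:
arm_command --deltas '[0,0,0,0,0,0.001,24,0,0,0,0,0,0.001,24,0,0,0,0,0,0.001,24,0,0,0,0,0,0.03,24,0,0,0,0,0,0.06,24,0,0,0,-0.04,0.03,0.08,40,0,0,0,-0.08,0.06,0.1,40,0,0,0,-0.12,0.09,0.12,40,0,0,0,-0.16,0.12,0.13,40,0,0,0,-0.2,0.15,0.14,40,0,0,0,-0.22,0.19,0.14,40,0,0,0,-0.22,0.22,0.14,40,0,0,0,-0.22,0.22,0.14,40]'

```text
clock: 27.5
position: [0.4112, 0.2172, 0.3302]
ee_rot: [-2.132, -2.305, -0.002]
force: [0.3, 0.4, -0.8]
width: 0.44
gripper_force: 0.0
```

```bash
python3 - <<'E'
from h import *
a=optics.get_image("side");b=optics.get_image("top")
a=cv2.resize(a[130:390,230:430],(460,598),interpolation=cv2.INTER_CUBIC)
b=b[140:270,230:460]
cv2.imwrite("pics/full_t7.png",b)
b=cv2.resize(b[60:120,130:190],(340,340),interpolation=cv2.INTER_CUBIC)
z=np.zeros((598,340,3),np.uint8); z[:340]=b
cv2.imwrite("pics/c7.png",np.hstack([a,z]))
E
```

```text
(no output)
```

View pics/c7.png

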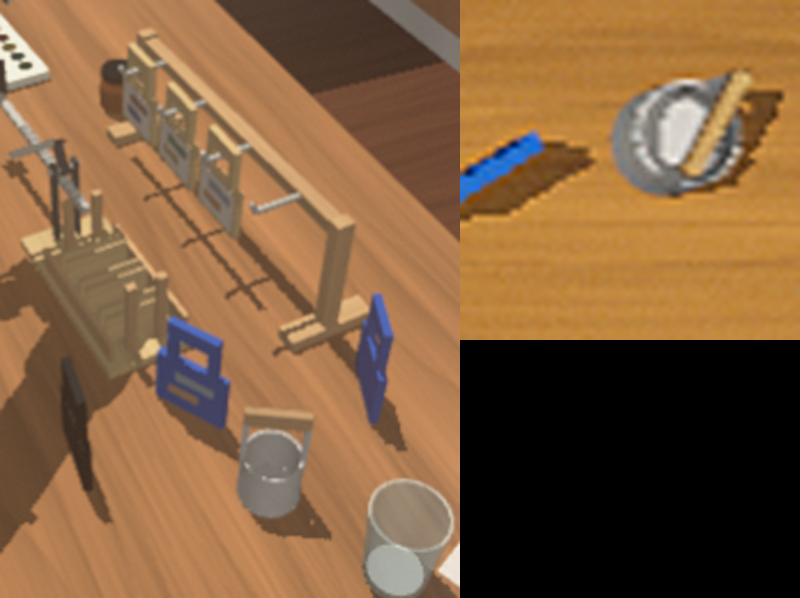

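Three boards hang on hooks 1 to 3 (handles at (140,75), (182,110), (222,155)), and hook 4 at (255,208) is free. The pot handle runs from (245,415) to (313,422) in the side view and from (692,168) to (742,75) in the top crop.

```bash
python3 - <<'E'
from h import *
T=lambda u,v:(360+u/5.667,200+v/5.667)
S=lambda u,v:(230+u/2.3,130+v/2.3)
p=atz("top",*T(232,168),.13);q=atz("top",*T(282,75),.13);print(p,q,(p+q)/2,np.degrees(np.arctan2(*(q-p)[[1,0]])),np.linalg.norm(q-p))
print(atz("side",*S(246,410),.13),atz("side",*S(313,413),.13))
E
```

```text
[ 0.48488161 -0.34617258  0.13      ] [ 0.5386068  -0.37657032  0.13      ] [ 0.51174421 -0.36137145  0.13      ] -29.501206921874342 0.061728587151893506
[ 0.48224442 -0.3468864   0.13      ] [ 0.54120586 -0.3766789   0.13      ]
```

Request:
arm_command --deltas '[0,0,0.06,0,-0.04,0,32,0,0,0.12,0.01,-0.085,0,32,0,0,0.18,0.02,-0.13,0,32,0,0,0.24,0.03,-0.175,0,32,0,0,0.3,0.04,-0.22,0,32,0,0,0.36,0.05,-0.265,0,32,0,0,0.42,0.06,-0.31,0,32,0,0,0.48,0.07,-0.355,0,32,0,0,0.54,0.08,-0.4,0,32,0,0,0.6,0.09,-0.445,0,32,0,0,0.644,0.1005,-0.49,0,32,0,0,0.644,0.1005,-0.535,-0.02,32,0,0,0.644,0.1005,-0.5785,-0.06,32,0,0,0.644,0.1005,-0.5785,-0.1,32,0,0,0.644,0.1005,-0.5785,-0.1,32,0,0,0.644,0.1005,-0.5785,-0.1,32]'

```text
clock: 29.2
position: [0.5126, -0.367, 0.2301]
ee_rot: [-0.763, -3.045, -0.0]
force: [-0.0, -1.3, 1.2]
width: 0.347
gripper_force: 0.0
```

```bash
python3 - <<'E'
from h import *
a=optics.get_image("side");b=optics.get_image("top")
a=cv2.resize(a[270:390,300:420],(396,396),interpolation=cv2.INTER_CUBIC)
b=cv2.resize(b[190:250,365:425],(396,396),interpolation=cv2.INTER_CUBIC)
cv2.imwrite("pics/c8.png",np.hstack([a,b]))
E
```

```text
(no output)
```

View pics/c8.png

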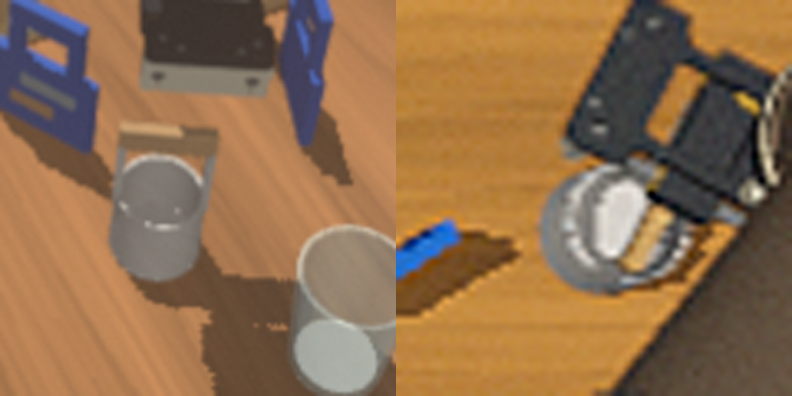

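```bash
python3 -c "
from h import *
o=sensors.observe();print(o['position'],o['ee_rot'])"
```

```text
[ 0.514474   -0.36678745  0.23247225] [ 7.59636110e-01  3.04559242e+00 -1.06615075e-03]
```

Request:
arm_command --deltas '[0,0,0,-0.0025,0.005,-0.03,32,0,0,0,-0.0025,0.005,-0.07,32,0,0,0,-0.0025,0.005,-0.103,32,0,0,0,-0.0025,0.005,-0.103,32,0,0,0,-0.0025,0.005,-0.103,32,0,0,0,-0.0025,0.005,-0.103,2,0,0,0,-0.0025,0.005,-0.103,2,0,0,0,-0.0025,0.005,-0.103,2,0,0,0,-0.0025,0.005,-0.103,2,0,0,0,-0.0025,0.005,-0.103,2,0,0,0,-0.0025,0.005,-0.103,2]' --force 40

```text
clock: 30.4
position: [0.5119, -0.3617, 0.1283]
ee_rot: [0.76, 3.046, -0.0]
force: [0.1, 2.4, 7.7]
width: 0.101
gripper_force: 39.9
```

Request:
arm_command --deltas '[0,0,0,0,0,0.02,2,0,0,0,0,0,0.06,2,0,0,0,0,0,0.1,2,0,0,0,0,0,0.14,2,0,0,-0.07,0.005,0.02,0.17,2,0,0,-0.14,0.01,0.045,0.17,2,0,0,-0.21,0.015,0.07,0.17,2,0,0,-0.28,0.02,0.095,0.17,2,0,0,-0.35,0.025,0.12,0.17,2,0,0,-0.42,0.03,0.145,0.17,2,0,0,-0.49,0.035,0.17,0.17,2,0,0,-0.56,0.04,0.195,0.17,2,0,0,-0.63,0.044,0.22,0.16,2,0,0,-0.644,0.044,0.239,0.14,2,0,0,-0.644,0.044,0.239,0.11,2,0,0,-0.644,0.044,0.239,0.081,2,0,0,-0.644,0.044,0.239,0.081,2,0,0,-0.644,0.044,0.239,0.081,2]'

```text
clock: 32.2
position: [0.555, -0.1227, 0.2086]
ee_rot: [-2.143, -2.297, 0.001]
force: [-0.1, -1.7, -1.2]
width: 0.107
gripper_force: 39.9
```

Request:
arm_command --deltas '[0,0,0,0.015,0.001,0,2,0,0,0,0.03,0.002,0,2,0,0,0,0.045,0.003,0,2,0,0,0,0.06,0.004,0,2,0,0,0,0.072,0.005,0,2,0,0,0,0.08,0.0055,0,2,0,0,0,0.08,0.0055,0,2,0,0,0,0.08,0.0055,0,2]'

```text
clock: 33.0
position: [0.635, -0.1173, 0.2089]
ee_rot: [2.143, 2.297, 0.0]
force: [-0.4, -0.8, -0.8]
width: 0.107
gripper_force: 39.9
```

Request:
arm_command --deltas '[0,0,0,0,0,-0.005,2,0,0,0,0,0,-0.01,2,0,0,0,0,0,-0.015,2,0,0,0,0,0,-0.02,2,0,0,0,0,0,-0.02,2,0,0,0,0,0,-0.02,2]'

```text
clock: 33.6
position: [0.635, -0.1169, 0.189]
ee_rot: [-2.142, -2.297, -0.001]
force: [-4.6, 1.4, 9.2]
width: 0.105
gripper_force: 39.9
```

Request:
arm_command --deltas '[0,0,0,0,0,-0.001,2,0,0,0,0,0,-0.001,20,0,0,0,0,0,-0.001,20,0,0,0,0,0,-0.001,20,0,0,0,0,0,0.03,20,0,0,0,0,0,0.06,20,0,0,0.09,-0.03,0.03,0.08,30,0,0,0.18,-0.06,0.07,0.1,30,0,0,0.27,-0.09,0.11,0.12,30,0,0,0.36,-0.12,0.15,0.12,30,0,0,0.45,-0.15,0.19,0.12,30,0,0,0.54,-0.18,0.23,0.12,30,0,0,0.63,-0.19,0.27,0.12,30,0,0,0.72,-0.193,0.31,0.12,30,0,0,0.81,-0.194,0.35,0.12,30,0,0,0.9,-0.194,0.39,0.12,30,0,0,0.98,-0.194,0.43,0.12,30,0,0,1,-0.194,0.448,0.12,30,0,0,1,-0.194,0.448,0.12,30,0,0,1,-0.194,0.448,0.12,30]'

```text
clock: 35.6
position: [0.4415, 0.3301, 0.3079]
ee_rot: [0.107, -3.14, 0.002]
force: [0.9, -1.0, -0.3]
width: 0.329
gripper_force: 0.0
```

```bash
python3 - <<'E'
from h import *
a=optics.get_image("side")
cv2.imwrite("pics/c9.png",cv2.resize(a[130:330,210:410],(600,600),interpolation=cv2.INTER_CUBIC))
o=sensors.observe();print(o['position'],o['ee_rot'])
E
```

```text
[0.44168617 0.32946166 0.3081408 ] [-1.04997779e-01  3.13978987e+00 -1.48119058e-03]
```

View pics/c9.png

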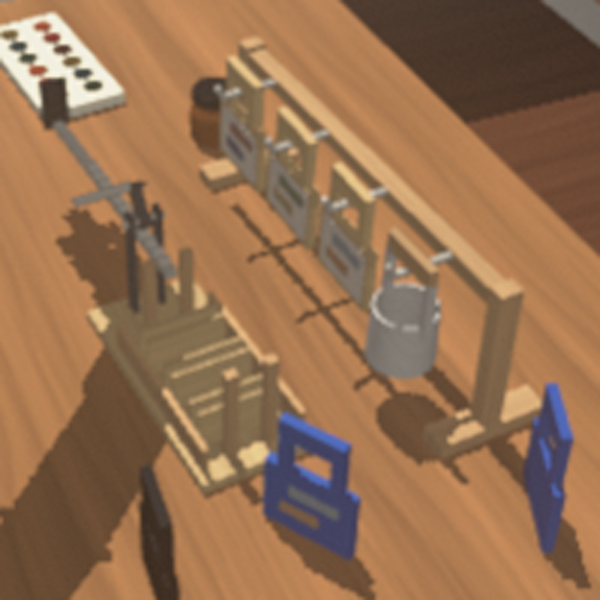

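All four hang, with the pot on hook 4 at (405,300), and the bar is still out. Now push the bar home.

Request:
arm_command --deltas '[0,0,0,0,0.001,-0.04,32,0,0,0,0,0.001,-0.08,32,0,0,0,0,0.001,-0.12,32,0,0,0,0,0.001,-0.15,32,0,0,0,0,0.001,-0.165,32,0,0,0,0,0.001,-0.165,32,0,0,0,0,0.001,-0.165,32,0,0,0,0,0.001,-0.165,2,0,0,0,0,0.001,-0.165,2,0,0,0,0,0.001,-0.165,2,0,0,0,0,0.001,-0.165,2,0,0,0,0,0.001,-0.165,2]' --force 20

```text
clock: 36.85
position: [0.4416, 0.3314, 0.144]
ee_rot: [-0.109, 3.139, -0.0]
force: [-0.8, -3.2, 5.5]
width: 0.11
gripper_force: 20.0
```

Request:
arm_command --deltas '[0,0,0,0.001,-0.02,0,2,0,0,0,0.003,-0.04,0,2,0,0,0,0.004,-0.06,0,2,0,0,0,0.006,-0.08,0,2,0,0,0,0.007,-0.1,0,2,0,0,0,0.008,-0.12,0,2,0,0,0,0.01,-0.14,0,2,0,0,0,0.011,-0.155,0,2,0,0,0,0.011,-0.16,0,2,0,0,0,0.011,-0.16,0,2,0,0,0,0.011,-0.16,0,2]'

```text
clock: 37.95
position: [0.453, 0.1722, 0.1439]
ee_rot: [-0.11, 3.138, 0.0]
force: [0.4, -2.2, 8.8]
width: 0.109
gripper_force: 20.0
```

Request:
arm_command --deltas '[0,0,0,0,-0.003,0,2,0,0,0,0,-0.003,0,2,0,0,0,0,-0.003,0,2]'

```text
clock: 38.25
position: [0.4531, 0.1717, 0.144]
ee_rot: [-0.113, 3.137, 0.004]
force: [-0.8, 6.4, 6.2]
width: 0.109
gripper_force: 20.0
```

Request:
arm_command --deltas '[0,0,0,0,0.001,0,24,0,0,0,0,0.001,0,24,0,0,0,0,0.001,0,24,0,0,0,0,0.001,0.04,24,0,0,0,0,0.001,0.08,24,0,0,0,-0.02,-0.03,0.09,24,0,0,0,-0.0405,-0.057,0.09,24,0,0,0,-0.0405,-0.057,0.09,24,0,0,0,-0.0405,-0.057,0.06,24,0,0,0,-0.0405,-0.057,0.03,24,0,0,0,-0.0405,-0.057,0.01,24,0,0,0,-0.0405,-0.057,0.01,24,0,0,0,-0.0405,-0.057,0.01,24]'

```text
clock: 39.55
position: [0.4117, 0.112, 0.1534]
ee_rot: [0.109, -3.139, 0.001]
force: [0.4, 0.4, 0.7]
width: 0.26
gripper_force: 0.0
```

Request:
arm_command --deltas '[0,0,0,0,0,0,2,0,0,0,0,0,0,2,0,0,0,0,0,0,2,0,0,0,0,0,0,2,0,0,0,0,0,0,2,0,0,0,0,0,0,2]' --force 6

```text
clock: 40.15
position: [0.4122, 0.1127, 0.1537]
ee_rot: [-0.11, 3.138, 0.002]
force: [0.5, 2.7, 5.3]
width: 0.102
gripper_force: 6.0
```

Request:
arm_command --deltas '[0,0,0,0,-0.003,0.003,2,0,0,0,0.0005,-0.0085,0.005,2,0,0,0,0.001,-0.0155,0.0065,2,0,0,0,0.0015,-0.0225,0.0065,2,0,0,0,0.002,-0.0295,0.0045,2,0,0,0,0.0025,-0.036,0.002,2,0,0,0,0.003,-0.042,-0.0025,2,0,0,0,0.0035,-0.047,-0.0075,2,0,0,0,0.0035,-0.0505,-0.0135,2,0,0,0,0.0035,-0.053,-0.0205,2,0,0,0,0.0035,-0.054,-0.024,2,0,0,0,0.0035,-0.054,-0.024,2]'

```text
clock: 41.35
position: [0.4151, 0.0585, 0.1288]
ee_rot: [0.111, -3.139, -0.0]
force: [0.2, 3.9, -0.2]
width: 0.104
gripper_force: 6.0
```

Request:
arm_command --deltas '[0,0,0,0,0,0,24,0,0,0,0,0,0,24,0,0,0,0,0,0,24,0,0,0,0,0,0,24,0,0,0,0,0,0.03,24,0,0,0,0,0,0.07,24,0,0,0,-0.02,0.03,0.11,24,0,0,0,-0.05,0.07,0.15,24,0,0,0,-0.08,0.11,0.2,24,0,0,0,-0.12,0.16,0.2,24,0,0,0,-0.12,0.16,0.2,24,0,0,0,-0.12,0.16,0.2,24]'

```text
clock: 42.55
position: [0.2924, 0.2225, 0.331]
ee_rot: [-0.122, 3.138, 0.005]
force: [1.0, -0.4, -0.6]
width: 0.261
gripper_force: 0.0
```

```bash
python3 - <<'E'
from h import *
a=optics.get_image("side");b=optics.get_image("top")
a=cv2.resize(a[130:330,210:410],(500,500),interpolation=cv2.INTER_CUBIC)
b=cv2.resize(b[180:255,230:275],(300,500),interpolation=cv2.INTER_CUBIC)
cv2.imwrite("pics/c10.png",np.hstack([a,b]))
E
```

```text
(no output)
```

View pics/c10.png

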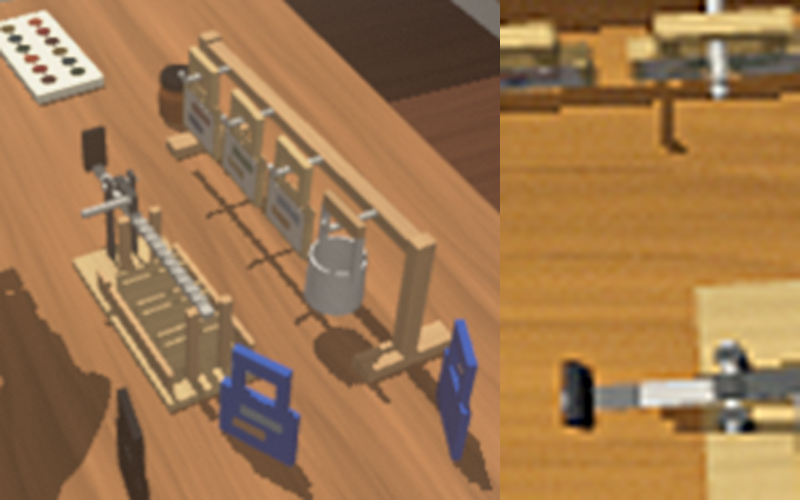

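The picture shows the bar home (plate at (93,148), same top-view pixel as at the start), the pawl down (pin at (105,208)), all four items hanging, and the arm clear. Handing in.

```bash
python3 -c "
from cell import arm
print(arm.sign_off())"
```

```text
the job is handed in; nothing more can be done
None
```

The job is handed in, with no verdict returned: the last picture shows the three boards and the water pot hanging on the four hooks, the bar home, the pawl down in its teeth, and the arm clear.

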